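# Free the seized plug of the sample pot

### The arm

A 6-joint arm with a two-finger parallel gripper is mounted at the origin on a cart in front of the work surface, level with it; the furniture and walls round the work are solid. World frame = base frame: x ahead of the robot, y to its left, z up, the work surface at z = 0. Lengths are in m, angles in rad, forces in N, time in s.
With the tool pointing down it reaches from about 0.35 to 0.775 m from the base axis. Payload 5.5 kg.
Tool frame: the origin (TCP) lies between the finger pads; the fingertips stand 8 mm ahead of it and the grasp point (between the pads) lies 11 mm behind it; z points along the fingers, y is the direction in which the jaws open and shut (so a half turn about z gives the same grasp; the last joint's range is limited). The gripper opens to 85 mm and grips with 20 to 120 N. Pads are 22 mm wide; open, the fingers measure 114 mm over their backs; the gripper's body (76 mm by 85 mm) begins 54 mm behind the grasp point. The pads swing forward as they close: fully open they stand 13 mm farther back than shut.
Start: joints at [-1.478, 0.313, 0.046, 1.304, 0, 1.431], TCP at [0.133, -0.56, 0.202] pointing down, gripper open.
Joint ranges: [-2.76, 2.76], [-0.86, 1.69], [-1.03, 1.26], [-2.2, 2.34], [-1.47, 1.5], [-3.14, 3.14]. Speed limits (rad/s): [2.57, 2.57, 3.14, 3.14, 3.14, 3.14].

### API

Orientations are given as a unit quaternion [x, y, z, w].
In Python, from cell import get_obs, camera, calibration, job_done gives the robot as it stands.
- The arm moves only by the tool play_rows, never from a script. Its argument "plan" is a list of rows, each an object with "slide": the shift along the tool's x, y, z normalised to -1 to 1, where 1 is 30 cm, a list of three; "turn": the turn about the tool's z normalised to -1 to 1, where 1 is 180 degrees. A call has 1 to 8 rows; each row shifts and turns the commanded pose from where the row before left it, along the tool's axes as they then stand; what a row does not reach is not made up. A row lasts 1/10 s, in which the tool goes at most 50 mm and 8.59 degrees, less where a joint would pass 70% of its speed; a pose out of reach is approached as far as the arm can. A call with a number of a shift or a turn outside -1 to 1 is refused whole. A call with a gripper value outside its range is refused whole. "jaw" is the finger opening in mm, from 0 to 85.4, set as the call begins (left out, the last holds). The fingers move at their own pace and stop on an object; the grip force is fixed at half the most. Time passes only in rows, so rows that do not move let the fingers close. It gives the time, the measured TCP pose, the force and the opening at its end, in the units of the state.
- get_obs(): the state, without advancing time (a new reading comes with each control period).
- camera(name): name is "scene" or "top"; returns (picture, depth): 480x640x3 uint8, blue, green, red; 480x640 float32, m along the optical axis (not along the pixel's ray), 0 where there is no reading.
- calibration(name): a dict with "K" (3x3 intrinsics, pixels), "cam_to_world" (4x4, takes a point from camera to world coordinates). Camera axes: x right, y down, z forward; pixel columns grow to the right and rows downward; lengths in m; the calibration is good to about 2 mm. A picture is of the moment at which its call begins. calibration takes no time and is no camera call.
- job_done(): hands the job in, once; it reports no verdict.
The state is a dict: "time": time; "joint_pos": joint angles; "qvel": joint speeds; "joint_torque": joint torques, N m; "tcp_pos": TCP position; "tool_rot": TCP orientation; "wrist_force": force on the tool from outside, world axes, zero at the start; "torque": the same for the moment, N m; "finger_gap": finger opening in m.
Only numpy, scipy, OpenCV 4.12 (cv2) and the standard library are available. Lean on these libraries where they do the work, as an engineer would, in place of code of your own. Each camera call takes 0.05 s, during which the arm holds its last target. There are 200 camera calls.

### The job

The tapered plug has seized in the bolted-down sample pot: work its cross-bar round until it breaks free (at least 30 degrees, either way), and only then lift it straight out. Stand it upright in the middle of the wooden block without dropping it, let go, and leave the acid bottle and the brass weight between pot and block where they are.

Things in the scene. Friction and masses are not known exactly. Their poses are not given: they have to be found in the camera images.
- pot: Grey round metal sample pot, 62 mm across at the rim, 55 mm high, bolted to the worktop by a dark square 92 mm base plate 8 mm thick. Does not move. (A tall partition stands along the left side of the worktop: keep the arm off it.) Origin: centre of the plate's underside, on the worktop; z up; x along the direction the plug's cross-bar has at the start.
- plug: Steel plug, 76 mm high, 0.22 to 0.45 kg: tapered shank 37 to 44 mm across (height 0 to 40 mm), collar 52 mm across (40 to 46), square hub, cross-bar. Origin: centre of its underside, z up its axis, x along the bar. At the start it is seated in the pot, shank in the bore, underside 15 mm above the worktop. Turned 30 degrees or more, it lifts straight out almost freely; its flat foot stands by itself.
- plug_bar (a point): Middle of the plug's round cross-bar, on the axis 60 mm above the underside (75 mm above the worktop when seated). Bar 10 mm thick, 13 mm at its end beads, 114 mm over all, along x. Turning needs about 0.5 N m all the way (10 N pushed sideways 47 mm from the axis); it stays where left. It cannot be pulled out before about 27 degrees of turn, either way; about 57 is the most.
- plug_hub (a point): Centre of the hub's top face, 76 mm above the plug's underside (91 mm above the worktop when seated). Hub 24 x 24 mm, 30 mm high, flats square to the plug's x and y; the two flats facing its y are free of the bar and good to grip.
- block: Loose plain wooden block, 56 (x) x 72 (y) x 33 mm (z), lying flat on the worktop. Origin: centre of its underside; its top is 33 mm above that.
- bottle: Small white dropper bottle with a pointed green cap, 31 mm across, 84 mm high, loose, to be left alone. Origin: centre of its underside.
- weight: Brass weight with a knob, 30 mm across, 34 mm high, loose, to be left alone. Origin: centre of its underside.

How it is judged:
By the outcome, as a careful person would: the job done as asked, in the order asked, and still so for the second after the job is handed in, with the robot touching nothing.
It also fails if it takes over 61 s, if anything falls off the work surface, if the arm or the gripper's body presses on something with over 40 N, if the wrist force passes 120 N, or if a joint passes its speed limit or range.

## Working session

There is one attempt and no reset: what is moved stays moved. The work goes in short steps, Python scripts to look and compute and a tool call to move; the robot and the scene stay as the last step left them, time stands still between calls to the robot, and variables do not carry over. Pictures are saved under pics/ and viewed, about 8 in all and at most 12, crops included, and the job is handed in when it is done.

Besides the shell and the picture viewer there is one more tool, called after "Emit:" as name(argument=value, ...) on one line, values as JSON. play_rows: Moves the arm, as the interface text tells. Its arguments: {"type":"object","properties":{"plan":{"type":"array"},"jaw":{"type":"number"}},"required":["plan"]}

```bash
mkdir -p pics; ls; python3 - <<'E'
from cell import *
import cv2,numpy as np
o=get_obs();print({k:np.round(v,3).tolist() for k,v in o.items()})
for n in("scene","top"):
    p,d=camera(n);cv2.imwrite(f"pics/{n}0.png",p);np.save(f"pics/{n}0.npy",d)
    c=calibration(n);print(n,np.round(c["K"],1).tolist(),np.round(c["cam_to_world"],3).tolist())
E
```

```text
pics
{'time': 0.0, 'joint_pos': [-1.478, 0.314, 0.045, 1.304, 0.0, 1.431], 'qvel': [-0.001, -0.001, -0.001, 0.0, -0.0, -0.002], 'joint_torque': [0.001, -48.063, 29.853, 0.019, -0.0, 0.0], 'tcp_pos': [0.133, -0.559, 0.201], 'tool_rot': [0.993, 0.116, 0.0, -0.001], 'wrist_force': [-0.319, 1.327, 0.005], 'torque': [0.015, 0.025, -0.033], 'finger_gap': 0.085}
scene [[611.7, 0.0, 323.0], [0.0, 611.7, 244.1], [0.0, 0.0, 1.0]] [[0.88, -0.183, 0.439, 0.185], [-0.475, -0.389, 0.789, -0.683], [0.026, -0.903, -0.429, 0.47], [0.0, 0.0, 0.0, 1.0]]
top [[507.1, 0.0, 312.7], [0.0, 507.1, 246.3], [0.0, 0.0, 1.0]] [[-0.004, -0.998, 0.059, 0.536], [-1.0, 0.005, 0.029, -0.017], [-0.029, -0.059, -0.998, 0.933], [0.0, 0.0, 0.0, 1.0]]
```

View pics/scene0.png

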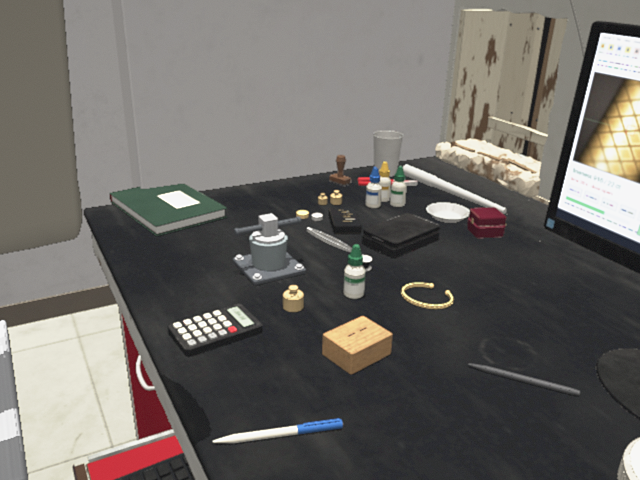

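View pics/top0.png

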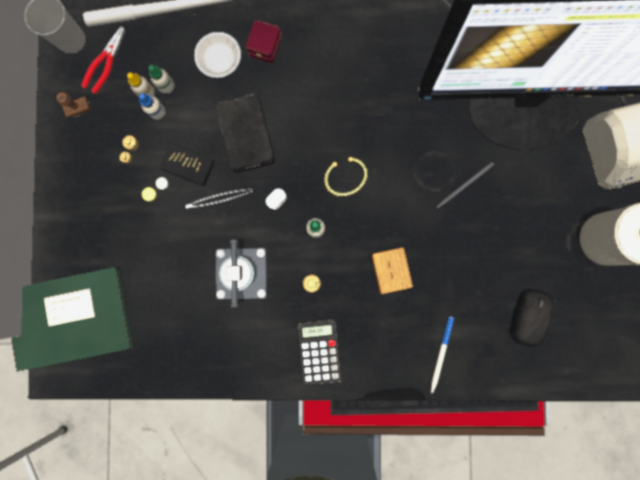

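The scene view shows the pot at about (268,255), the bottle at (355,275), the weight at (293,300) and the block at (357,345). In the top view the pot is at (240,272), the bottle at (316,228), the weight at (312,283) and the block at (393,270). The bar runs along image-vertical, roughly world x.

```bash
cat > h.py <<'E'
from cell import *
import cv2,numpy as np
def ray(n,uv,z):
    c=calibration(n);K=c["K"];T=np.array(c["cam_to_world"])
    uv=np.atleast_2d(uv).astype(float)
    d=(np.linalg.inv(K)@np.c_[uv,np.ones(len(uv))].T).T@T[:3,:3].T
    o=T[:3,3]; return o+d*((z-o[2])/d[:,2])[:,None]
def pts(n,d):
    c=calibration(n);K=np.array(c["K"]);T=np.array(c["cam_to_world"])
    v,u=np.mgrid[:480,:640]
    P=np.stack([(u-K[0,2])/K[0,0]*d,(v-K[1,2])/K[1,1]*d,d],-1)
    return P@T[:3,:3].T+T[:3,3]
def blob(p,lo,hi,box):
    m=cv2.inRange(cv2.cvtColor(p,cv2.COLOR_BGR2HSV),lo,hi);k=np.zeros_like(m)
    u0,v0,u1,v1=box;k[v0:v1,u0:u1]=m[v0:v1,u0:u1]
    cs,_=cv2.findContours(k,0,2);return max(cs,key=cv2.contourArea)
E
python3 - <<'E'
from h import *
np.set_printoptions(precision=4,suppress=True)
p=cv2.imread("pics/top0.png");s=cv2.imread("pics/scene0.png")
P=pts("top",np.load("pics/top0.npy"))
Q=pts("scene",np.load("pics/scene0.npy"))
for nm,X in(("top",P),("scene",Q)):
    for lbl,z0,z1,x0,x1,y0,y1 in(("hub",.084,.1,.38,.58,.03,.25),("bar",.066,.082,.38,.58,.03,.25),("rim",.05,.064,.4,.56,.05,.22),("bottle",.05,.1,.45,.62,-.05,.05),("weight",.015,.05,.4,.52,-.05,.04),("block",.028,.04,.4,.56,-.25,-.08)):
        m=(X[...,2]>z0)&(X[...,2]<z1)&(X[...,0]>x0)&(X[...,0]<x1)&(X[...,1]>y0)&(X[...,1]<y1)
        q=X[m]
        if len(q)>4:
            r=cv2.minAreaRect((q[:,:2]*1000).astype(np.float32));print(nm,lbl,len(q),q.mean(0),np.round(r[0],1),np.round(r[1],1),round(r[2],1),"zmax",q[:,2].max())
# color
for nm,im,bx,zz in(("top",p,(360,235,425,305),.033),):
    c=blob(im,(8,70,90),(25,255,255),bx);r=cv2.minAreaRect(c);print("block",r,ray(nm,r[0],zz),ray(nm,cv2.boxPoints(r),zz))
a=cv2.resize(p[210:320,190:430],None,fx=3.3,fy=3.3,interpolation=2)
cv2.imwrite("pics/c1.png",a)
E
```

```text
top hub 221 [0.5419 0.1427 0.0906] [521.3 142.9] [24.5 65.2] 89.6 zmax 0.09405674868063507
top bar 261 [0.5312 0.1411 0.0781] [533.1 138.9] [93.2 16.7] 0.1 zmax 0.08187518088611889
top rim 497 [0.5377 0.1389 0.0585] [536.4 142.7] [59.8 46.9] 89.7 zmax 0.06398741286745102
top bottle 56 [0.6164 0.005  0.0695] [615.8   5.3] [ 8.  18.9] 1.2 zmax 0.08496982114113105
top weight 167 [0.4593 0.0045 0.0194] [458.6   9.7] [124.5  60.9] 10.6 zmax 0.03648458250068798
top block 900 [ 0.5354 -0.1311  0.0329] [ 538.1 -132. ] [55.1 56.5] 11.9 zmax 0.037518678832160646
scene hub 136 [0.5396 0.1387 0.0881] [541.4 140.9] [26.8 25. ] 89.0 zmax 0.09090924710550807
scene bar 416 [0.5294 0.1371 0.0747] [532. 141.] [26.6 95. ] 81.1 zmax 0.08198360745448374
scene rim 429 [0.533  0.129  0.0566] [535.1 133.7] [43.  57.4] 62.2 zmax 0.0638834730574776
scene bottle 165 [0.6157 0.0008 0.0651] [614.8   1.1] [10.2 19.7] 2.3 zmax 0.08336309251053026
scene weight 133 [0.5151 0.0088 0.0222] [513.9  10.8] [27.2 12. ] 88.9 zmax 0.03368406863889312
scene block 1097 [ 0.5333 -0.1349  0.0316] [ 537.  -133.5] [57.4 58.8] 12.1 zmax 0.033982841150227094
block ((391.941162109375, 270.23529052734375), (42.95223617553711, 34.27501678466797), 77.47119140625) [[ 0.5464 -0.1304  0.033 ]] [[ 0.5771 -0.0931  0.033 ]
 [ 0.59   -0.1523  0.033 ]
 [ 0.5159 -0.1676  0.033 ]
 [ 0.503  -0.1087  0.033 ]]
```

View pics/c1.png

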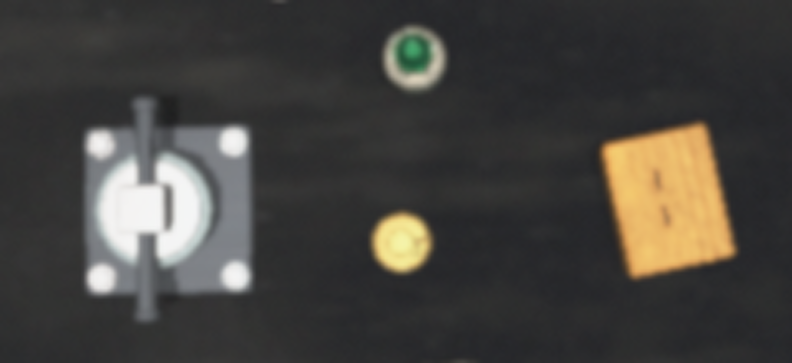

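```bash
python3 - <<'E'
from h import *
np.set_printoptions(precision=4,suppress=True)
f=lambda u,v:(190+(u+.5)/3.3-.5,210+(v+.5)/3.3-.5)
for l,u,v,z in(("hub",142,208,.091),("bar+x",145,101,.075),("bar-x",146,317,.075),("b1",99,142,.011),("b2",233,140,.011),("b3",100,278,.011),("b4",235,276,.011),("cap",413,52,.08),("wt",402,242,.025)): print(l,ray("top",f(u,v),z)[0])
p=cv2.imread("pics/top0.png");s=cv2.imread("pics/scene0.png")
c=blob(p,(0,0,185),(180,60,255),(215,255,255,290));print("top hub",cv2.boundingRect(c))
# scene: hub top
a=cv2.resize(s[190:390,220:420],None,fx=3,fy=3,interpolation=2);cv2.imwrite("pics/c2.png",a)
E
```

```text
hub [0.5427 0.1414 0.091 ]
bar+x [0.5981 0.1432 0.075 ]
bar-x [0.487 0.142 0.075]
b1 [0.58   0.1806 0.011 ]
b2 [0.5807 0.106  0.011 ]
b3 [0.5048 0.1795 0.011 ]
b4 [0.5057 0.1047 0.011 ]
cap [0.6221 0.0044 0.08  ]
wt [0.5243 0.0121 0.025 ]
top hub (219, 257, 34, 33)
```

View pics/c2.png

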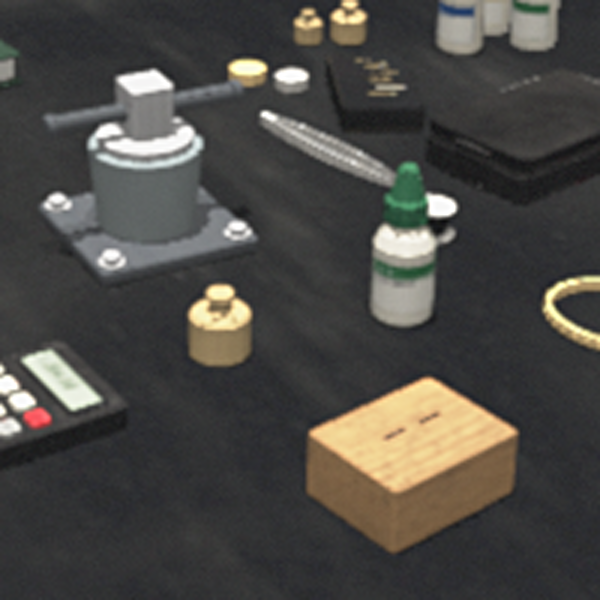

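```bash
python3 - <<'E'
from h import *
np.set_printoptions(precision=4,suppress=True)
f=lambda u,v:(220+(u+.5)/3-.5,190+(v+.5)/3-.5)
print("hub",ray("scene",f(144,82),.091)); print("bar",ray("scene",[f(50,121),f(238,90)],.075))
print("block",ray("scene",[f(308,433),f(430,377),f(518,432),f(395,492)],.033), ray("scene",[f(308,433),f(430,377),f(518,432),f(395,492)],.033).mean(0))
E
```

```text
hub [[0.5404 0.1384 0.091 ]]
bar [[0.4901 0.1459 0.075 ]
 [0.5973 0.1414 0.075 ]]
block [[ 0.5045 -0.1136  0.033 ]
 [ 0.5746 -0.0985  0.033 ]
 [ 0.5852 -0.1524  0.033 ]
 [ 0.516  -0.1664  0.033 ]] [ 0.5451 -0.1327  0.033 ]
```

Emit:
play_rows(plan=[{"slide": [0, 0, 0], "turn": -0.0463}, {"slide": [0, 0, 0], "turn": -0.0463}, {"slide": [0, 0, 0], "turn": -0.0463}, {"slide": [0, 0, 0], "turn": -0.0463}, {"slide": [0, 0, 0], "turn": -0.0463}, {"slide": [0, 0, 0], "turn": -0.0463}, {"slide": [0, 0, 0], "turn": -0.0463}, {"slide": [0, 0, 0], "turn": -0.0463}])

```text
time: 0.9
tcp_pos: [0.1326, -0.5592, 0.2016]
tool_rot: [0.764, 0.645, 0.0, -0.0]
wrist_force: [0.0, -0.1, -0.2]
finger_gap: 0.0855
```

Emit:
play_rows(plan=[{"slide": [0, 0, 0], "turn": -0.0463}, {"slide": [0, 0, 0], "turn": -0.0463}, {"slide": [0, 0, 0], "turn": -0.0463}, {"slide": [0, 0, 0], "turn": -0.0463}, {"slide": [0, 0, 0], "turn": -0.0463}, {"slide": [0, 0, 0], "turn": -0.0463}, {"slide": [0, 0, 0], "turn": -0.0463}, {"slide": [0, 0, 0], "turn": -0.0463}])

```text
time: 1.7
tcp_pos: [0.1326, -0.5592, 0.2016]
tool_rot: [0.284, 0.959, 0.001, -0.0]
wrist_force: [0.1, 0.2, -0.5]
finger_gap: 0.0858
```

Emit:
play_rows(plan=[{"slide": [0, 0, 0], "turn": -0.0463}, {"slide": [0, 0, 0], "turn": -0.0463}, {"slide": [0, 0, 0], "turn": -0.0463}, {"slide": [0, 0, 0], "turn": -0.0463}, {"slide": [0, 0, 0], "turn": 0}])

```text
time: 2.2
tcp_pos: [0.1326, -0.5592, 0.2016]
tool_rot: [-0.0, 1.0, 0.0, -0.0]
wrist_force: [-0.3, 0.4, 0.1]
finger_gap: 0.0853
```

Emit:
play_rows(plan=[{"slide": [-0.0756, 0.1459, 0], "turn": 0}, {"slide": [-0.0756, 0.1459, 0], "turn": 0}, {"slide": [-0.0756, 0.1459, 0], "turn": 0}, {"slide": [-0.0756, 0.1459, 0], "turn": 0}, {"slide": [-0.0756, 0.1459, 0], "turn": 0}, {"slide": [-0.0756, 0.1459, 0], "turn": 0}, {"slide": [-0.0756, 0.1459, 0], "turn": 0}, {"slide": [-0.0756, 0.1459, 0], "turn": 0}], jaw=34)

```text
time: 3.0
tcp_pos: [0.3143, -0.2075, 0.2021]
tool_rot: [0.002, 1.0, -0.0, 0.0]
wrist_force: [1.4, -0.6, -0.4]
finger_gap: 0.0341
```

Emit:
play_rows(plan=[{"slide": [-0.0756, 0.1459, 0], "turn": 0}, {"slide": [-0.0756, 0.1459, 0], "turn": 0}, {"slide": [-0.0756, 0.1459, 0], "turn": 0}, {"slide": [-0.0756, 0.1459, 0], "turn": 0}, {"slide": [-0.0756, 0.1459, 0], "turn": 0}, {"slide": [-0.0756, 0.1459, 0], "turn": 0}, {"slide": [-0.0756, 0.1459, 0], "turn": 0}, {"slide": [-0.0756, 0.1459, 0], "turn": 0}])

```text
time: 3.8
tcp_pos: [0.4957, 0.1431, 0.202]
tool_rot: [0.002, 1.0, -0.0, 0.0]
wrist_force: [1.3, -0.6, -0.4]
finger_gap: 0.0341
```

Emit:
play_rows(plan=[{"slide": [0, 0, 0], "turn": 0}, {"slide": [0, 0, 0], "turn": 0}])

```text
time: 4.0
tcp_pos: [0.4949, 0.1419, 0.2013]
tool_rot: [-0.0, 1.0, -0.0, -0.001]
wrist_force: [-0.6, -0.5, -0.2]
finger_gap: 0.0336
```

Emit:
play_rows(plan=[{"slide": [0, 0, 0.1], "turn": 0}, {"slide": [0, 0, 0.1], "turn": 0}, {"slide": [0, 0, 0.1], "turn": 0}, {"slide": [0, 0, 0.06], "turn": 0}, {"slide": [0, 0, 0.05], "turn": 0}, {"slide": [0, 0, 0.035], "turn": 0}, {"slide": [0, 0, 0], "turn": 0}])

```text
time: 4.7
tcp_pos: [0.4938, 0.1396, 0.0674]
tool_rot: [0.001, 1.0, -0.0, -0.001]
wrist_force: [-0.3, 0.2, 0.7]
finger_gap: 0.0337
```

```bash
python3 - <<'E'
from h import *
p,d=camera("scene");q,e=camera("top")
cv2.imwrite("pics/c3.png",np.hstack([cv2.resize(p[170:300,200:340],(420,390)),cv2.resize(q[215:325,185:295],(390,390))]))
o=get_obs();print(o["wrist_force"],o["joint_pos"])
E
```

```text
[ 0.15464053  0.79125836 -0.06544072] [ 1.19946543e-01  2.79079884e-01 -3.40747602e-01  9.50565648e-01
 -1.91338499e-04  1.21345263e-01]
```

View pics/c3.png

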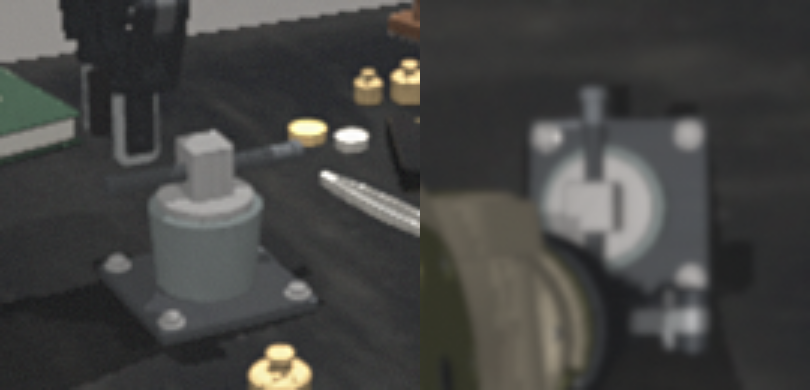

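```bash
python3 - <<'E'
from h import *
def proj(n,P):
    c=calibration(n);T=np.linalg.inv(c["cam_to_world"]);q=T[:3,:3]@np.array(P)+T[:3,3];q=c["K"]@q;return q[:2]/q[2]
for l,P in(("tip -y",(.494,.123,.059)),("tip +y",(.494,.157,.059)),("bar",(.494,.141,.075)),("barend",(.487,.142,.075)),("body",(.494,.14,.132))):
    s=proj("scene",P);t=proj("top",P);print(l,(s-[200,170])*3,(t-[185,215])*390/110)
p,d=camera("scene");X=pts("scene",d)
m=(X[...,2]>.05)&(X[...,0]>.45)&(X[...,0]<.52)&(X[...,1]>.08)&(X[...,1]<.3)&(X[...,2]<.15)
for z in np.arange(.05,.15,.01):
    q=X[m&(abs(X[...,2]-z)<.005)]
    if len(q): print(round(z,3),len(q),np.round(q.min(0),3),np.round(np.median(q,0),3),np.round(q.max(0),3))
cv2.imwrite("pics/c4.png",cv2.resize(p[60:260,180:340],(640,800))[:600])
o=get_obs();print(o["time"],o["tcp_pos"],o["tool_rot"])
E
```

```text
tip -y [133.24256884 223.41441598] [218.45567166 305.13569224]
tip +y [109.3374489  198.48349289] [148.89432185 305.2820608 ]
bar [119.4312892  182.20718733] [175.59336547 306.85678735]
barend [106.06257872 183.8339007 ] [173.42721404 321.59288905]
body [116.50959904  80.35217761] [154.4436042  313.23958361]
0.05 59 [0.511 0.122 0.05 ] [0.515 0.135 0.053] [0.52  0.16  0.055]
0.06 27 [0.515 0.128 0.055] [0.517 0.14  0.059] [0.52  0.154 0.061]
0.07 73 [0.484 0.133 0.067] [0.5   0.138 0.073] [0.52  0.148 0.075]
0.08 77 [0.484 0.135 0.075] [0.5   0.14  0.077] [0.519 0.147 0.08 ]
0.1 84 [0.484 0.112 0.097] [0.491 0.119 0.101] [0.505 0.165 0.105]
0.11 147 [0.483 0.107 0.105] [0.49  0.117 0.11 ] [0.506 0.164 0.115]
0.12 150 [0.484 0.107 0.115] [0.49  0.117 0.12 ] [0.506 0.163 0.125]
0.13 153 [0.483 0.106 0.125] [0.49  0.117 0.13 ] [0.506 0.167 0.135]
0.14 108 [0.481 0.092 0.135] [0.488 0.157 0.141] [0.506 0.18  0.145]
4.85 [0.49585991 0.14048417 0.06946769] [ 4.50806694e-04  9.99999683e-01 -1.72437642e-05  6.56685274e-04]
```

View pics/c4.png

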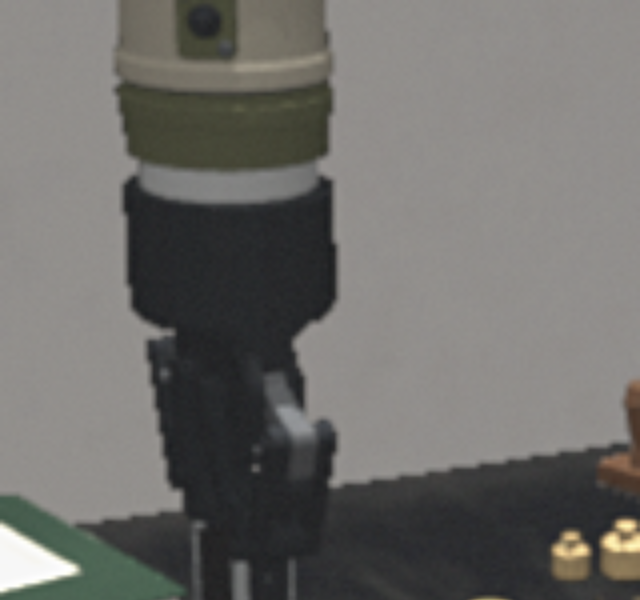

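The scene crops show the gripper over the bar's near end with its fingertips above the bar: crop c3 has the tip at (135,163) and the bar at about (125,180). The depth puts the tips at z≈0.097, while the TCP reading implies about 0.065. I'll let it settle and measure again before going lower.

Emit:
play_rows(plan=[{"slide": [0, 0, 0], "turn": 0}, {"slide": [0, 0, 0], "turn": 0}])

```text
time: 5.05
tcp_pos: [0.4959, 0.1409, 0.0694]
tool_rot: [-0.0, 1.0, 0.0, 0.001]
wrist_force: [-0.7, 0.2, -0.2]
finger_gap: 0.0343
```

```bash
cat >> h.py <<'E'
def fingers(n="scene",c=(.494,.141),r=.07,z0=.085,z1=.135):
    p,d=camera(n);X=pts(n,d)
    m=(X[...,2]>z0)&(X[...,2]<z1)&(np.hypot(X[...,0]-c[0],X[...,1]-c[1])<r)
    return p,X,m
E
python3 - <<'E'
from h import *
p,X,m=fingers()
q=X[m&(X[...,0]<.51)];print(len(q),q.min(0),q.max(0),np.percentile(q[:,2],[1,5]))
h,b=np.histogram(q[:,1],20);print(h,np.round(b,3))
o=get_obs();print(o["tcp_pos"],o["finger_gap"],o["joint_pos"])
E
```

```text
523 [0.48347054 0.1070336  0.09635972] [0.50724845 0.16861798 0.13497792] [0.09827366 0.10028422]
[ 56  98  44  86  30   5   0   0   0   0   0   0   0   0   0  24 127  43
   6   4] [0.107 0.11  0.113 0.116 0.119 0.122 0.126 0.129 0.132 0.135 0.138 0.141
 0.144 0.147 0.15  0.153 0.156 0.159 0.162 0.166 0.169]
[0.49579337 0.14097383 0.06921708] 0.03403847241538216 [ 1.21263003e-01  2.79302976e-01 -3.40171959e-01  9.50102377e-01
 -1.07917937e-04  1.20945086e-01]
```

The reading and depth agree in x and y, but the seen fingertips are about 28 mm higher than reported. Lowering 35 mm here is safe either way, because only the plate is below and the gripper body stays above the hub. I'll lower in small steps and watch the force.

Emit:
play_rows(plan=[{"slide": [0, 0, 0.03], "turn": 0}, {"slide": [0, 0, 0.03], "turn": 0}, {"slide": [0, 0, 0.03], "turn": 0}, {"slide": [0, 0, 0.025], "turn": 0}, {"slide": [0, 0, 0], "turn": 0}, {"slide": [0, 0, 0], "turn": 0}])

```text
time: 5.7
tcp_pos: [0.495, 0.1408, 0.0336]
tool_rot: [-0.0, 1.0, -0.0, -0.0]
wrist_force: [0.9, -0.8, 0.1]
finger_gap: 0.0338
```

```bash
python3 - <<'E'
from h import *
p,X,m=fingers(z0=.045,z1=.11)
q=X[m&(X[...,0]<.505)&(X[...,1]<.128)];print(len(q),q.min(0),q.max(0),np.percentile(q[:,2],[1,5]))
o=get_obs();print(o["tcp_pos"],o["wrist_force"])
cv2.imwrite("pics/c5.png",cv2.resize(p[160:290,200:340],(560,520)))
E
```

```text
346 [0.48110017 0.09185021 0.06114895] [0.50483823 0.12504574 0.10981786] [0.06261132 0.06500941]
[0.49537098 0.14087915 0.03402166] [-0.10543408 -0.50232747  0.45700735]
```

View pics/c5.png

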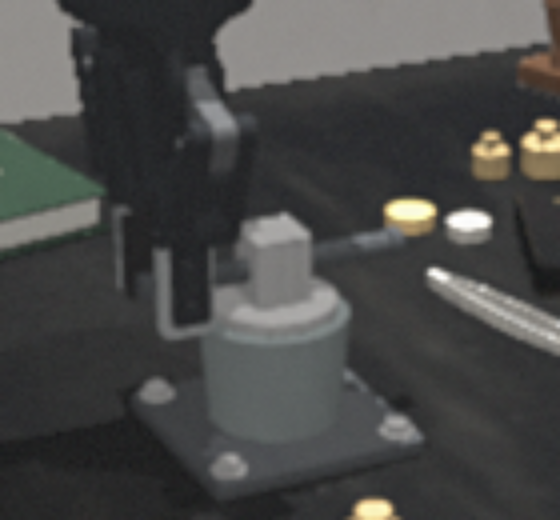

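The near finger now straddles the bar, with its tip at about (185,330) in the crop and well below the bar line at about (225,270). Next I close to 15 mm, so the bar stays loose between the fingers, and sweep an arc about the axis.

Emit:
play_rows(plan=[{"slide": [0, 0, 0], "turn": 0}, {"slide": [0, 0, 0], "turn": 0}, {"slide": [0, 0, 0], "turn": 0}, {"slide": [0, 0, 0], "turn": 0}], jaw=15)

```text
time: 6.15
tcp_pos: [0.4956, 0.141, 0.0343]
tool_rot: [-0.0, 1.0, 0.0, 0.0]
wrist_force: [-0.1, 0.9, -0.7]
finger_gap: 0.015
```

Emit:
play_rows(plan=[{"slide": [-0.0006, -0.0134, 0], "turn": -0.0278}, {"slide": [-0.0006, -0.0134, 0], "turn": -0.0278}, {"slide": [-0.0006, -0.0134, 0], "turn": -0.0278}, {"slide": [-0.0006, -0.0134, 0], "turn": -0.0278}])

```text
time: 6.55
tcp_pos: [0.4979, 0.1307, 0.0348]
tool_rot: [-0.177, 0.984, 0.006, 0.001]
wrist_force: [-3.4, 20.4, 3.4]
finger_gap: 0.0151
```

Emit:
play_rows(plan=[{"slide": [-0.0006, -0.0134, 0], "turn": -0.0278}, {"slide": [-0.0006, -0.0134, 0], "turn": -0.0278}, {"slide": [-0.0006, -0.0134, 0], "turn": -0.0278}, {"slide": [-0.0006, -0.0134, 0], "turn": -0.0278}, {"slide": [0, 0, 0], "turn": 0}])

```text
time: 7.05
tcp_pos: [0.5042, 0.116, 0.0341]
tool_rot: [-0.345, 0.939, 0.005, 0.0]
wrist_force: [-4.9, 15.6, 3.7]
finger_gap: 0.0149
```

Emit:
play_rows(plan=[{"slide": [-0.0006, -0.0134, 0], "turn": -0.0278}, {"slide": [-0.0006, -0.0134, 0], "turn": 0}, {"slide": [-0.003, -0.0134, 0], "turn": 0}, {"slide": [0, 0, 0], "turn": 0}, {"slide": [0, 0, 0], "turn": 0}])

```text
time: 7.55
tcp_pos: [0.5103, 0.1076, 0.0334]
tool_rot: [-0.384, 0.923, 0.005, -0.002]
wrist_force: [-10.3, 13.7, 8.0]
finger_gap: 0.015
```

```bash
python3 - <<'E'
from h import *
p,d=camera("scene");q,e=camera("top")
cv2.imwrite("pics/c6.png",np.hstack([cv2.resize(p[170:300,200:340],(420,390)),cv2.resize(q[215:325,185:295],(390,390))]))
E
```

```text
(no output)
```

View pics/c6.png

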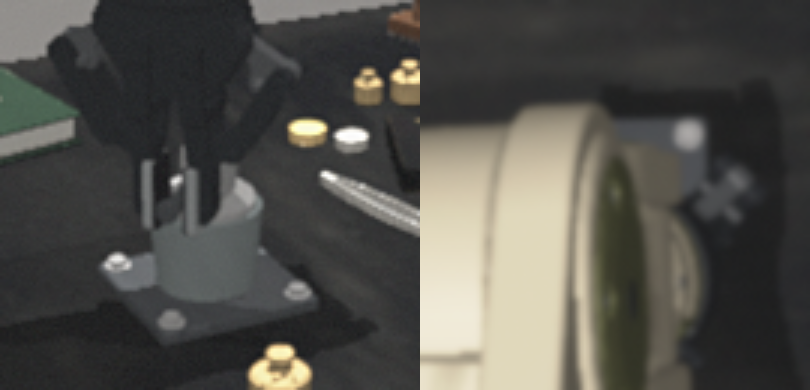

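Emit:
play_rows(plan=[{"slide": [0, 0.015, 0], "turn": 0}, {"slide": [0, 0, -0.08], "turn": 0}, {"slide": [0, 0, -0.16], "turn": 0}, {"slide": [0, 0, -0.16], "turn": 0}, {"slide": [0.1, 0, -0.1], "turn": 0}, {"slide": [0.16, 0, 0], "turn": 0}, {"slide": [0, 0, 0], "turn": 0}, {"slide": [0, 0, 0], "turn": 0}], jaw=22)

```text
time: 8.45
tcp_pos: [0.4568, 0.0506, 0.1846]
tool_rot: [-0.382, 0.924, -0.0, 0.001]
wrist_force: [0.7, 0.3, 0.5]
finger_gap: 0.0219
```

```bash
python3 - <<'E'
from h import *
np.set_printoptions(precision=4,suppress=True)
for n in("scene","top"):
    p,d=camera(n);X=pts(n,d);cv2.imwrite(f"pics/{n}7.png",p)
    for l,a,b in(("bar",.068,.081),("hub",.086,.096)):
        q=X[(X[...,2]>a)&(X[...,2]<b)&(np.hypot(X[...,0]-.5415,X[...,1]-.141)<.062)]
        if len(q)>10:
            r=cv2.minAreaRect((q[:,:2]*1000).astype(np.float32));print(n,l,len(q),q.mean(0),r)
            if l=="bar": print("axis deg",np.degrees(np.arctan2(*np.linalg.svd(q[:,:2]-q[:,:2].mean(0))[2][0][::-1])))
p=cv2.imread("pics/scene7.png");q=cv2.imread("pics/top7.png")
cv2.imwrite("pics/c7.png",np.hstack([cv2.resize(p[190:300,220:330],(400,400),interpolation=2),cv2.resize(q[225:325,190:290],(400,400),interpolation=2)]))
E
```

```text
scene bar 309 [0.5343 0.1317 0.0754] ((542.045166015625, 140.49368286132812), (116.22178649902344, 26.133167266845703), 33.362606048583984)
axis deg -140.0403300188247
scene hub 119 [0.5398 0.1388 0.0888] ((540.4591674804688, 140.55116271972656), (26.268218994140625, 23.76681900024414), 38.13013458251953)
top bar 274 [0.5397 0.1388 0.078 ] ((542.9927978515625, 140.48281860351562), (113.45777893066406, 20.78299331665039), 38.38199996948242)
axis deg -138.98643629777808
top hub 209 [0.5418 0.1413 0.0909] ((541.7025146484375, 141.96604919433594), (23.814407348632812, 24.677265167236328), 40.242713928222656)
```

View pics/c7.png

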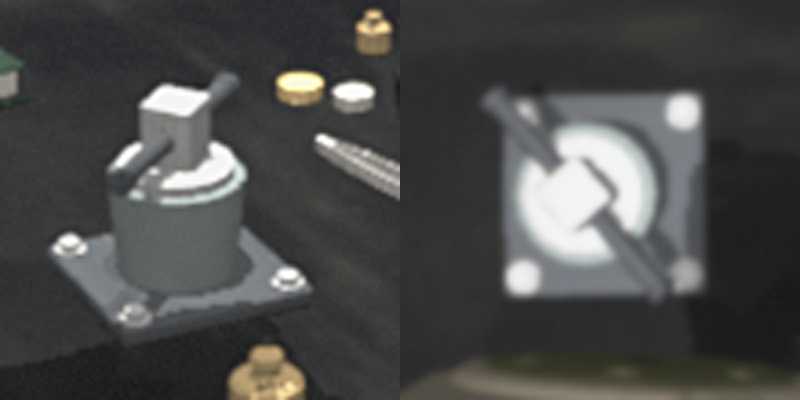

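The plug has turned about 40° (39–41° in both views). It is still seated, with the hub centre at about (0.541, 0.1405). Next I align over the hub flats.

Emit:
play_rows(plan=[{"slide": [-0.1, 0.0143, 0], "turn": 0}, {"slide": [-0.12, 0, 0], "turn": 0}, {"slide": [-0.12, 0, 0], "turn": 0}, {"slide": [-0.07, 0, 0], "turn": 0}, {"slide": [0, 0, 0], "turn": 0.026}, {"slide": [0, 0, 0], "turn": 0}, {"slide": [0, 0, 0], "turn": 0}], jaw=46)

```text
time: 9.25
tcp_pos: [0.5409, 0.142, 0.1833]
tool_rot: [-0.346, 0.938, 0.0, -0.001]
wrist_force: [-0.5, -0.4, -0.2]
finger_gap: 0.046
```

Emit:
play_rows(plan=[{"slide": [0, -0.003, 0.1], "turn": 0}, {"slide": [0, 0, 0.12], "turn": 0}, {"slide": [0, 0, 0.12], "turn": 0}, {"slide": [0, 0, 0.05], "turn": 0}, {"slide": [0, 0, 0.03], "turn": 0}, {"slide": [0, 0, 0.025], "turn": 0}, {"slide": [0, 0, 0], "turn": 0}, {"slide": [0, 0, 0], "turn": 0}])

```text
time: 10.05
tcp_pos: [0.5423, 0.1408, 0.0515]
tool_rot: [-0.345, 0.939, -0.0, 0.001]
wrist_force: [0.5, 0.2, -0.0]
finger_gap: 0.0461
```

```bash
python3 - <<'E'
from h import *
np.set_printoptions(precision=4,suppress=True)
p,d=camera("scene");q,e=camera("top");X=pts("scene",d)
a=np.radians(220.5);ty=np.array([np.sin(a),-np.cos(a)]);tx=np.array([np.cos(a),np.sin(a)])
R=X[...,:2]-[.541,.1405];Y=R@ty;U=R@tx
m=(abs(Y)>.017)&(abs(Y)<.05)&(abs(U)<.015)&(X[...,2]>.058)&(X[...,2]<.11)
for s in(-1,1):
    k=m&(Y*s>0);print(s,k.sum(),np.percentile(X[k][:,2],[0,2,5,20]),np.percentile(Y[k],[1,50,99]) if k.sum() else 0)
cv2.imwrite("pics/c8.png",cv2.resize(p[180:290,220:330],(550,550),interpolation=2))
E
```

```text
-1 209 [0.058  0.0584 0.0588 0.0844] [-0.0379 -0.0301 -0.0176]
1 211 [0.058  0.0592 0.0601 0.0865] [0.0209 0.0232 0.0353]
```

View pics/c8.png

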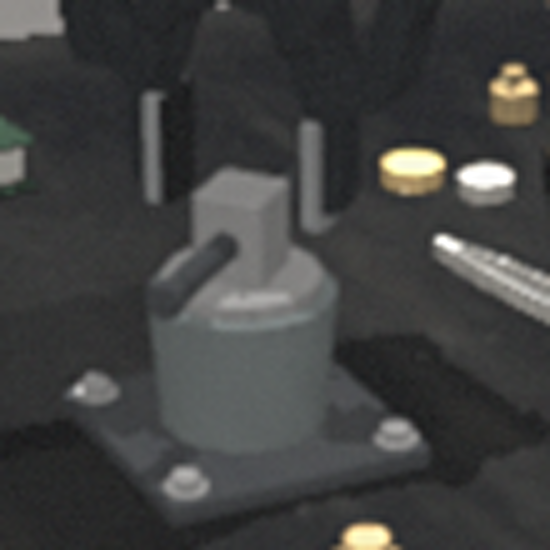

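The fingers are square to the hub flats on both sides, with tips at (155,195) and (315,225) in the crop, about z 0.082. I'll lower 12 mm and grip.

Emit:
play_rows(plan=[{"slide": [0, 0, 0.02], "turn": 0}, {"slide": [0, 0, 0.02], "turn": 0}, {"slide": [0, 0, 0], "turn": 0}, {"slide": [0, 0, 0], "turn": 0}])

```text
time: 10.55
tcp_pos: [0.5411, 0.1407, 0.0382]
tool_rot: [-0.345, 0.939, 0.0, -0.0]
wrist_force: [-1.6, -0.2, 0.7]
finger_gap: 0.0461
```

Emit:
play_rows(plan=[{"slide": [0, 0, 0], "turn": 0}, {"slide": [0, 0, 0], "turn": 0}, {"slide": [0, 0, 0], "turn": 0}, {"slide": [0, 0, 0], "turn": 0}, {"slide": [0, 0, 0], "turn": 0}, {"slide": [0, 0, 0], "turn": 0}, {"slide": [0, 0, 0], "turn": 0}, {"slide": [0, 0, 0], "turn": 0}], jaw=0)

```text
time: 11.35
tcp_pos: [0.5413, 0.1411, 0.0388]
tool_rot: [-0.345, 0.939, 0.0, 0.0]
wrist_force: [-3.7, 3.7, 5.1]
finger_gap: 0.0227
```

Emit:
play_rows(plan=[{"slide": [0, 0, -0.007], "turn": 0}, {"slide": [0, 0, -0.01], "turn": 0}, {"slide": [0, 0, -0.015], "turn": 0}, {"slide": [0, 0, -0.02], "turn": 0}, {"slide": [0, 0, -0.02], "turn": 0}, {"slide": [0, 0, 0], "turn": 0}])

```text
time: 11.95
tcp_pos: [0.5426, 0.1404, 0.0615]
tool_rot: [-0.345, 0.939, -0.001, 0.001]
wrist_force: [0.3, 0.2, -4.1]
finger_gap: 0.0229
```

Emit:
play_rows(plan=[{"slide": [0, 0, -0.03], "turn": 0}, {"slide": [0, 0, -0.05], "turn": 0}, {"slide": [0, 0, -0.06], "turn": 0}, {"slide": [0, 0, -0.06], "turn": 0}, {"slide": [0, 0, -0.06], "turn": 0}, {"slide": [0, 0, -0.05], "turn": 0}, {"slide": [0, 0, -0.02], "turn": 0}, {"slide": [0, 0, 0], "turn": 0}])

```text
time: 12.75
tcp_pos: [0.5422, 0.1407, 0.1603]
tool_rot: [-0.345, 0.939, -0.0, 0.001]
wrist_force: [-0.0, -0.0, -3.9]
finger_gap: 0.0231
```

```bash
python3 - <<'E'
from h import *
np.set_printoptions(precision=4,suppress=True)
p,d=camera("scene");X=pts("scene",d);o=get_obs();print(o["tcp_pos"],o["wrist_force"],o["finger_gap"])
c=o["tcp_pos"]
m=(np.hypot(X[...,0]-c[0],X[...,1]-c[1])<.03)&(X[...,2]>.07)&(X[...,2]<.22)
print(m.sum(),np.percentile(X[m][:,2],[0,1,3,10]))
cv2.imwrite("pics/c9.png",cv2.resize(p[90:290,200:400],(600,600),interpolation=2))
E
```

```text
[0.5415 0.1407 0.1593] [-0.8349 -0.8224 -3.6685] 0.023110198151828205
1512 [0.1352 0.1367 0.1387 0.1465]
```

View pics/c9.png

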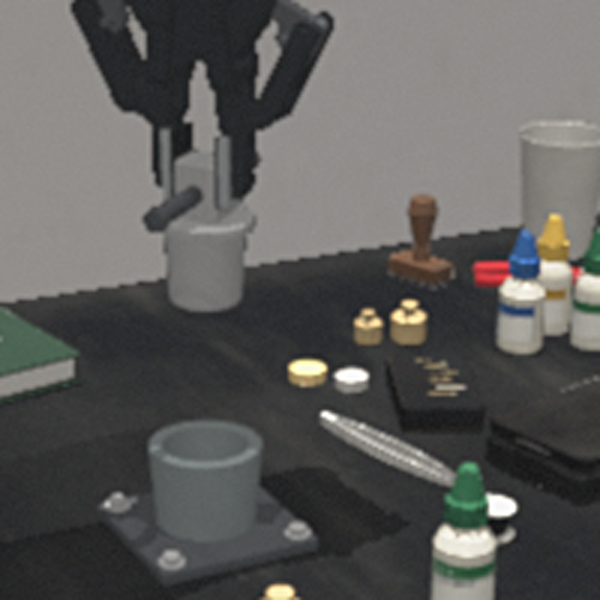

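The plug is out and hanging upright, with its underside at about z 0.136 and the pot empty below it. I'll carry it over the weight and bottle to the block.

Emit:
play_rows(plan=[{"slide": [0.036, -0.0437, 0], "turn": 0}, {"slide": [0.072, -0.0873, 0], "turn": 0}, {"slide": [0.087, -0.1048, 0], "turn": 0}, {"slide": [0.094, -0.1135, 0], "turn": 0}, {"slide": [0.094, -0.1135, 0], "turn": 0}, {"slide": [0.087, -0.1048, 0], "turn": 0}, {"slide": [0.072, -0.0873, 0], "turn": 0}, {"slide": [0.036, -0.0437, 0], "turn": 0}])

```text
time: 13.6
tcp_pos: [0.5444, -0.134, 0.1579]
tool_rot: [-0.344, 0.939, 0.0, -0.001]
wrist_force: [0.4, 0.7, -3.6]
finger_gap: 0.0226
```

Emit:
play_rows(plan=[{"slide": [0, 0, 0], "turn": 0}, {"slide": [0, 0, 0], "turn": 0}, {"slide": [0, 0, 0.05], "turn": 0}, {"slide": [0, 0, 0.05], "turn": 0}, {"slide": [0, 0, 0.05], "turn": 0}, {"slide": [0, 0, 0.04], "turn": 0}, {"slide": [0, 0, 0], "turn": 0}, {"slide": [0, 0, 0], "turn": 0}])

```text
time: 14.4
tcp_pos: [0.5451, -0.1304, 0.1022]
tool_rot: [-0.346, 0.938, 0.0, -0.0]
wrist_force: [0.2, -1.2, -3.4]
finger_gap: 0.0233
```

```bash
python3 - <<'E'
from h import *
np.set_printoptions(precision=4,suppress=True)
o=get_obs();c=o["tcp_pos"];print(c,o["tool_rot"],o["wrist_force"],o["finger_gap"])
p,d=camera("scene");X=pts("scene",d);cv2.imwrite("pics/s10.png",p)
# shank silhouette: grey (low sat) points above block
hs=cv2.cvtColor(p,cv2.COLOR_BGR2HSV)
m=(np.hypot(X[...,0]-c[0],X[...,1]-c[1])<.035)&(X[...,2]>.045)&(X[...,2]<.1)
for z in(.08,.085,.09,.095):
    q=X[m&(abs(X[...,2]-z)<.0025)]
    if len(q)>10:
        A=np.c_[q[:,:2],np.ones(len(q))];s=np.linalg.lstsq(A,(q[:,:2]**2).sum(1),rcond=None)[0];print(z,len(q),s[:2]/2,np.sqrt(s[2]+(s[:2]/2)@(s[:2]/2)))
print("low",np.percentile(X[m][:,2],[0,1,3]))
b=blob(p,(8,70,90),(25,255,255),(300,310,410,380));
q=X[(X[...,2]>.029)&(X[...,2]<.037)&(X[...,0]>.48)&(X[...,0]<.61)&(X[...,1]<-.08)&(X[...,1]>-.19)]
r=cv2.minAreaRect((q[:,:2]*1000).astype(np.float32));print("block top",q[:,2].mean(),r)
E
```

```text
[ 0.5451 -0.1304  0.1022] [-0.3456  0.9384  0.0002 -0.0002] [ 0.1916 -1.2026 -3.3879] 0.023294903529891782
0.08 77 [ 0.545  -0.1291] 0.01784734504642131
0.085 93 [ 0.5455 -0.1288] 0.0185827835288062
0.09 103 [ 0.5447 -0.1297] 0.01836564143658766
0.095 104 [ 0.5451 -0.1294] 0.01907227444180436
low [0.0764 0.0776 0.0791]
block top 0.03167247631228092 ((545.4920654296875, -131.52073669433594), (73.00340270996094, 58.14312744140625), 11.141193389892578)
```

The plug axis is at (0.545, -0.129) and the block centre at (0.5455, -0.1315), so I'll correct by 2 mm while lowering. The underside is at about 0.0775, leaving about 45 mm to go.

Emit:
play_rows(plan=[{"slide": [0.003, -0.006, 0.03], "turn": 0}, {"slide": [0, 0, 0.03], "turn": 0}, {"slide": [0, 0, 0.03], "turn": 0}, {"slide": [0, 0, 0.025], "turn": 0}, {"slide": [0, 0, 0.015], "turn": 0}, {"slide": [0, 0, 0], "turn": 0}, {"slide": [0, 0, 0], "turn": 0}])

```text
time: 15.15
tcp_pos: [0.5456, -0.1332, 0.0631]
tool_rot: [-0.345, 0.939, 0.0, -0.0]
wrist_force: [0.3, -0.5, -3.7]
finger_gap: 0.0228
```

Emit:
play_rows(plan=[{"slide": [0, 0, 0.004], "turn": 0}, {"slide": [0, 0, 0.004], "turn": 0}, {"slide": [0, 0, 0], "turn": 0}])

```text
time: 15.45
tcp_pos: [0.5457, -0.1332, 0.0609]
tool_rot: [-0.345, 0.939, -0.0, 0.0]
wrist_force: [-0.5, 0.5, -3.3]
finger_gap: 0.0231
```

Emit:
play_rows(plan=[{"slide": [0, 0, 0.004], "turn": 0}, {"slide": [0, 0, 0.004], "turn": 0}, {"slide": [0, 0, 0], "turn": 0}])

```text
time: 15.75
tcp_pos: [0.5455, -0.1331, 0.0582]
tool_rot: [-0.345, 0.939, 0.0, -0.0]
wrist_force: [-0.2, -0.1, -3.9]
finger_gap: 0.0228
```

Emit:
play_rows(plan=[{"slide": [0, 0, 0.003], "turn": 0}, {"slide": [0, 0, 0.002], "turn": 0}, {"slide": [0, 0, 0], "turn": 0}])

```text
time: 16.05
tcp_pos: [0.5456, -0.1332, 0.057]
tool_rot: [-0.345, 0.939, -0.0, 0.0]
wrist_force: [0.4, 0.2, -4.0]
finger_gap: 0.0228
```

Emit:
play_rows(plan=[{"slide": [0, 0, 0.002], "turn": 0}, {"slide": [0, 0, 0.002], "turn": 0}, {"slide": [0, 0, 0], "turn": 0}])

```text
time: 16.35
tcp_pos: [0.5458, -0.1331, 0.0568]
tool_rot: [-0.345, 0.939, -0.0, 0.0]
wrist_force: [-1.9, 1.7, 5.6]
finger_gap: 0.0229
```

Contact shows as the vertical force going from -4 N to +5.6 N. I'll let go and back straight up.

Emit:
play_rows(plan=[{"slide": [0, 0, 0], "turn": 0}, {"slide": [0, 0, 0], "turn": 0}, {"slide": [0, 0, 0], "turn": 0}, {"slide": [0, 0, 0], "turn": 0}, {"slide": [0, 0, 0], "turn": 0}], jaw=46)

```text
time: 16.85
tcp_pos: [0.5457, -0.1333, 0.0556]
tool_rot: [-0.345, 0.939, -0.0, -0.0]
wrist_force: [0.5, 0.1, -0.8]
finger_gap: 0.046
```

Emit:
play_rows(plan=[{"slide": [0, 0, -0.03], "turn": 0}, {"slide": [0, 0, -0.06], "turn": 0}, {"slide": [0, 0, -0.1], "turn": 0}, {"slide": [0, 0, -0.12], "turn": 0}, {"slide": [0, 0, -0.1], "turn": 0}, {"slide": [0, 0, -0.05], "turn": 0}, {"slide": [0, 0, 0], "turn": 0}, {"slide": [0, 0, 0], "turn": 0}])

```text
time: 17.65
tcp_pos: [0.5456, -0.1332, 0.1937]
tool_rot: [-0.345, 0.939, -0.0, 0.0]
wrist_force: [0.0, 0.4, -1.2]
finger_gap: 0.0462
```

```bash
python3 - <<'E'
from h import *
np.set_printoptions(precision=4,suppress=True)
p,d=camera("scene");X=pts("scene",d)
def z(a,b,x,y,r): return X[(X[...,2]>a)&(X[...,2]<b)&(np.hypot(X[...,0]-x,X[...,1]-y)<r)]
q=z(.103,.115,.5455,-.1315,.03);print("hub",len(q),np.round(cv2.minAreaRect((q[:,:2]*1000).astype(np.float32))[0],1),q[:,2].max())
for zz in(.045,.055,.065):
    q=z(zz-.003,zz+.003,.5455,-.1315,.03);A=np.c_[q[:,:2],np.ones(len(q))];s=np.linalg.lstsq(A,(q[:,:2]**2).sum(1),rcond=None)[0];print(zz,s[:2]/2)
p0=cv2.imread("pics/scene0.png")
for l,lo,hi,bx in(("cap",(60,80,30),(90,255,255),(335,235,375,275)),("weight",(12,60,90),(30,255,255),(275,280,310,315))):
    for im in(p0,p): print(l,cv2.boundingRect(blob(im,lo,hi,bx)))
cv2.imwrite("pics/c11.png",cv2.resize(p[150:390,200:440],(600,600),interpolation=2))
E
```

```text
hub 248 [ 545.4 -132.4] 0.1095105536544152
0.045 [ 0.5458 -0.132 ]
0.055 [ 0.5456 -0.132 ]
0.065 [ 0.5456 -0.1329]
cap (348, 244, 15, 22)
cap (348, 244, 15, 22)
weight (282, 284, 22, 28)
weight (282, 284, 22, 28)
```

View pics/c11.png

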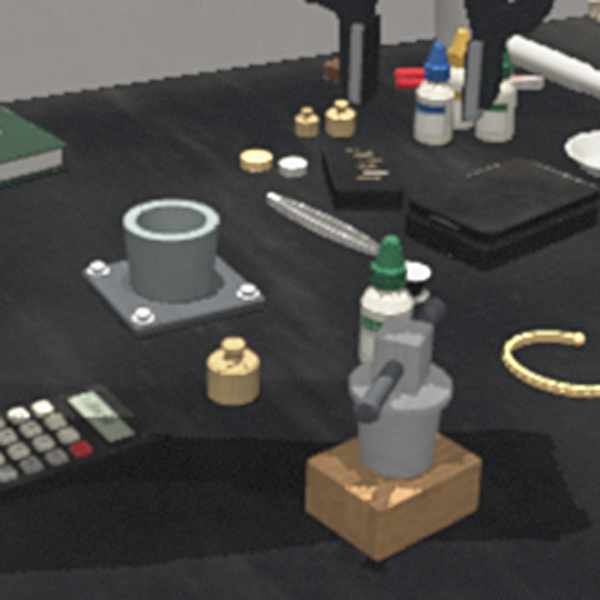

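The plug stands upright in the middle of the block at about (400,450) in the crop. The bottle and weight haven't moved, and the gripper is clear above.

```bash
python3 -c "
from cell import *
print(job_done())"
```

```text
the job is handed in; nothing more can be done
None
```

The job is done and handed in at about 18 s: the plug stands upright, let go, in the middle of the wooden block.

- **Breaking it free:** I straddled the bar's near end with the fingers and pushed it round. Both cameras then showed about 40° of turn, with the plug still seated. The wrist force readings stayed below about 25 N.
- **Lifting and placing:** I gripped the hub flats, lifted the plug straight out, and carried it above the bottle and weight. I lowered it in small steps to contact (about 10 N change in wrist force), then opened the gripper and backed up.
- **Last checks:** The plug axis is at about (0.5455, -0.132), within 1 mm of the block centre I measured just before placing. The hub top is at z 0.1095, against 0.109 expected. The bottle cap and weight sit on the same pixels as at the start. The gripper is well clear, about 0.1 m above.

One reading disagreed: the fingertips seen in the depth image were about 28 mm higher than the reported TCP height implied. I set heights from the images instead, and the contact on the block came where they predicted.

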